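# Clamp the beetle boot jack on its base

### The job

Set up the boot jack: lay the H-shaped wooden base board squarely and centred on the green plate, then gently set the cast-iron beetle boot jack centred and lengthwise on the board, its round tail at the end of the plate where the clamp post stands. Then swing the clamp arm fully over the tail, screw its lever bolt clockwise until it is snug with the red lever still up, and finally fold the lever flat, back along the arm. Leave the yellow clog, the brush, the polish tin and the shoehorn where they are.

Things in the scene. Friction and masses are not known exactly. Their poses are not given: they have to be found in the camera images.
- station: Fixed station; origin: underside centre of its green plate, on the plank top. Plate 200 mm (own x) by 110 mm (own y), 4 mm thick. A steel clamp post (28 mm across, foot 70 by 70 by 8 mm) stands at own (x, y) = (-55, -145) mm and carries the swing arm. The beetle's head belongs at the plate's +x end, its tail at the -x end, the post's end.
- clamp_arm (a joint): Swing of the grey arm about the post, rad: 0 = at its stop over the plate (arm along station +y, bolt over station (-55, 0) mm), positive = opened counter-clockwise from above, to 2.4. Stays where left, 0.3 N m friction. Arm 30 mm wide, 145 mm from post axis to bolt axis, 85 to 105 mm above the plank top, open below; boss at the bolt 44 mm across, 80 to 108 mm high.
- swing_mid (a point): Point in the middle of the grey arm bar, 80 mm from the post axis, at height 95 mm. Own y points along the arm from post to bolt, z up.
- bolt (a joint): Turn of the lever bolt in the arm's end, rad: 0 = backed out, grows clockwise seen from above, 2.8 = screwed home against its stop (snug, sprung foot pressed about 4 mm into its spring on the beetle's tail, about 6 N). The bolt sinks 5 mm per rad, and turns with about 0.15 N m; it stays where it is left.
- lever (a joint): Fold of the red lever about the brass pin on the bolt's head, rad: 0 = upright, 1.57 = flat. Stays where left, 0.12 N m friction. Flat blade 30 mm wide, 12 mm thick, its end 85 mm from the pin. The pin lies on the bolt axis, 150 mm above the plank top with the bolt backed out, 136 mm when home. With the bolt home it folds along the arm towards the post.
- lever_grip (a point): Point in the red lever's blade, 60 mm from the pin (25 mm below the blade's end); x along the pin (blade width), y across its thickness, z along the blade to its end. The lever folds towards -y. The upright blade can be pinched here from above across its 12 mm thickness.
- foot: Black rubber foot, 26 mm across, under the bolt; origin: centre of its underside. 44 mm above the plank top when the bolt is home and nothing is below, 58 mm when backed out. Spring 1500 N/m, 12 mm travel.
- base_board: Loose H-shaped wooden board, 350 g, 190 mm long (own x), 24 mm thick; two crossbars 100 mm wide (own y) and 40 mm long at the ends, joined by a middle bar 56 mm wide and 110 mm long where it can be grasped. Same either way round. Origin: centre of its underside.
- jack: Loose cast-iron boot jack shaped like a beetle, about 700 g, 200 mm long (own x, head and horns at +x, round tail at -x). Square middle part from x = -25 to +27 mm, 50 mm wide (own y), 30 mm high: the place to grasp. Tail 20 mm high, flat on top, 58 mm wide; curved horns spread 96 mm. Origin: centre of its underside.
- jack_tail (a point): Top of the beetle's tail, 55 mm behind the jack's origin, 20 mm above its underside, where the clamp foot presses.
- jack_head (a point): Point between the beetle's horns, 90 mm ahead of the jack's origin.
- clog: Yellow wooden clog, 250 mm long, 80 mm high, bystander. Origin: centre of underside.
- brush: Shoe brush, 160 by 50 by 42 mm, bystander. Origin: centre of underside.
- polish_tin: Round polish tin, 82 mm across, 24 mm high, bystander. Origin: centre of underside.
- shoehorn: Flat copper shoehorn, 180 mm long, 6 mm thick, bystander. Origin: centre of underside.
Mind the look-alikes: they are no part of the job. Of the things that look like the jack, the middle-sized one is meant. Leave any orange look-alike of the base_board alone.

How it is judged:
On the way, in this order (a step that is already met when the one before it is completed fails the run):
1. the base board lies centred and square on the green plate, let go (x of base_board in the frame of station between -0.015 and 0.015 m and y of base_board in the frame of station between -0.015 and 0.015 m and angle between the x axis of base_board and the x axis of station, either way round below 0.15 rad and height (world z) of base_board below 0.01 m and angle between base_board's own z axis and vertical below 0.06 rad and contact force between the fingers and base_board below 0.2 N), for 0.2 s.
2. the beetle jack sits centred on the board, tail at the post's end, let go (x of base_board in the frame of station between -0.015 and 0.015 m and y of base_board in the frame of station between -0.015 and 0.015 m and angle between the x axis of each of base_board, jack and the x axis of station, either way round below 0.15 rad and height (world z) of base_board below 0.01 m and angle between each of base_board, jack's own z axis and vertical below 0.06 rad and x of jack in the frame of base_board between -0.015 and 0.015 m and y of jack in the frame of base_board between -0.015 and 0.015 m and z of jack in the frame of base_board between 0.018 and 0.03 m and x of jack_head in the frame of station above 0.03 m and contact force between the fingers and jack below 0.2 N), for 0.2 s.
3. the clamp arm is swung fully over the tail (x of base_board in the frame of station between -0.015 and 0.015 m and y of base_board in the frame of station between -0.015 and 0.015 m and angle between the x axis of each of base_board, jack and the x axis of station, either way round below 0.15 rad and height (world z) of base_board below 0.01 m and angle between each of base_board, jack's own z axis and vertical below 0.06 rad and x of jack in the frame of base_board between -0.015 and 0.015 m and y of jack in the frame of base_board between -0.015 and 0.015 m and z of jack in the frame of base_board between 0.018 and 0.03 m and x of jack_head in the frame of station above 0.03 m and value of joint clamp_arm below 0.06 rad), for 0.1 s.
4. the lever bolt is screwed snug, its foot pressing on the tail, lever still up (value of joint clamp_arm below 0.06 rad and value of joint bolt above 2.65 rad and contact force between foot and jack above 1.5 N and value of joint lever below 0.6 rad), for 0.2 s.
5. the lever is folded flat (value of joint clamp_arm below 0.06 rad and value of joint bolt above 2.65 rad and contact force between foot and jack above 1.5 N and value of joint lever above 1.4 rad), for 0.2 s.
At the end, for the whole second after the job is handed in: Board flat, within 15 mm of the plate's centre along each axis and 0.15 rad of square; beetle the same on the board, head away from the post's end; arm within 0.06 rad of its stop; bolt past 2.65 rad, foot pressing the beetle over 1.5 N; lever past 1.4 rad; all at rest and let go (all of step 5 and x of base_board in the frame of station between -0.015 and 0.015 m and y of base_board in the frame of station between -0.015 and 0.015 m and angle between the x axis of each of base_board, jack and the x axis of station, either way round below 0.15 rad and height (world z) of base_board below 0.01 m and angle between each of base_board, jack's own z axis and vertical below 0.06 rad and x of jack in the frame of base_board between -0.015 and 0.015 m and y of jack in the frame of base_board between -0.015 and 0.015 m and z of jack in the frame of base_board between 0.018 and 0.03 m and x of jack_head in the frame of station above 0.03 m and linear speed of each of jack, base_board below 0.02 m/s); the robot touches nothing.
It fails at once if the boot jack is dropped or rammed on the board (over 90 N) (contact force between jack and base_board above 90 N).
It fails at once if a bystander (clog, brush, polish tin, shoehorn) is moved by more than 30 mm (distance of any of clog, brush, polish_tin, shoehorn from where it was at the start of the episode above 0.03 m).
It also fails if it takes over 72 s, if anything falls off the work surface, if the arm or the gripper's body presses on something with over 40 N, if the wrist force passes 120 N, or if a joint passes its speed limit or range.

### The arm

A 6-joint arm with a two-finger parallel gripper is mounted at the origin on the work surface. World frame = base frame: x ahead of the robot, y to its left, z up, the work surface at z = 0. Lengths are in m, angles in rad, forces in N, time in s.
With the tool pointing down it reaches from about 0.35 to 0.975 m from the base axis. Payload 4.9 kg.
Tool frame: the origin (TCP) lies on the centre line of the jaws, within the pads' length; the fingertips stand 14 mm ahead of it and the grasp point (between the pads) lies 5 mm behind it (manip.nose_length is the distance from the TCP to the fingertips, in m); z points along the fingers, y is the line along which they close (so a half turn about z gives the same grasp; the last joint's range is limited). The gripper opens to 85 mm and grips with 20 to 120 N. Pads are 22 mm wide; open, the fingers measure 114 mm over their backs; the gripper's body (76 mm by 85 mm) begins 54 mm behind the grasp point. The pads swing forward as they close: fully open they stand 13 mm farther back than shut.
Start: joints at [-1.33, 0.053, 1.613, -0, 1.476, -0.119], TCP at [0.22, -0.585, 0.245] pointing down, gripper open.
Joint ranges: [-3.01, 3.01], [-1.01, 2.22], [0.06, 2.58], [-1.02, 4.17], [0.09, 2.62], [-3.14, 3.14]. Speed limits (rad/s): [2.57, 2.57, 3.14, 3.14, 3.14, 3.14].

### API

Orientations are given as a unit quaternion [w, x, y, z].
In Python, from plant import manip, imaging gives the robot as it stands.
- The arm moves only by the tool play_rows, never from a script. Its argument "commands" is a list of rows, each a list of 6 numbers: the shift along the tool's x, y, z in mm, then the turn, a rotation vector about the tool's x, y, z in degrees. A call has 1 to 5 rows; each row shifts and turns the commanded pose from where the row before left it, along the tool's axes as they then stand; what a row does not reach is not made up. A row lasts 1/12 s, in which the tool goes at most 41.7 mm and 7.16 degrees, less where a joint would pass 70% of its speed; a pose out of reach is approached as far as the arm can. A call is refused whole if a number of a shift passes 41.7 or a number of a turn 7.16, either way. A call with a gripper value outside its range is refused whole. "hand" is the finger opening in mm, from 0 to 85.4, set as the call begins (left out, the last holds). The fingers move at their own pace and stop on an object; the grip force is fixed at half the most. Time passes only in rows, so rows that do not move let the fingers close. It gives the time, the measured TCP pose, the force, the opening and the grip force at its end, in the units of the state.
- manip.state(): the state, without advancing time (a new reading comes with each control period).
- imaging.grab_frame(name): name is "scene" or "top" or "wrist"; returns a dict with "image" (384x512x3 uint8, red, green, blue), "fx", "fy", "cx", "cy" (pixels), "k1" (the pictures are not rectified: a ray, as slopes to the right and down, at radius r is drawn at 1 + k1 r^2 times it, then the intrinsics apply), "R" (3x3) and "t" (3): a world point X has camera coordinates R X + t; the wrist camera has in their place "mount" (4x4, takes a point from camera to tool coordinates, whose origin is the TCP and whose axes are the flange's). Camera axes: x right, y down, z forward; pixel columns grow to the right and rows downward; lengths in m; the calibration is good to about 2 mm. A picture is of the moment at which its call begins: read the wrist's pose just before it. There is no depth.
- manip.job_done(): hands the job in; it is judged then, once.
The state is a dict: "time": time; "joint_pos": joint angles; "joint_vel": joint speeds; "joint_efforts": joint torques, N m; "tool_pos": TCP position; "tool_rot": TCP orientation; "contact_force": force on the tool from outside, world axes, zero at the start; "ft_torque": the same for the moment, N m; "gripper_width": opening from 0.0 (shut) to 1.0 (fully open); "grasp_force": force on a finger pad.
Only numpy, scipy, OpenCV 4.12 (cv2) and the standard library are available. Lean on these libraries where they do the work, as an engineer would, in place of code of your own. Each camera call takes 0.05 s, during which the arm holds its last target. There are 200 camera calls.

## Working session

There is one attempt and no reset: what is moved stays moved. The work goes in short steps, Python scripts to look and compute and a tool call to move; the robot and the scene stay as the last step left them, time stands still between calls to the robot, and variables do not carry over. Pictures are saved under pics/ and viewed, at most 10 in all, crops included, and the job is handed in when it is done.

Besides the shell and the picture viewer there is one more tool, called after "Emit:" as name([rows], argument=value, ...), one row to a line, values as JSON. play_rows: Moves the arm, as the interface text tells. Its arguments: {"type":"object","properties":{"commands":{"type":"array","items":{"type":"array","items":{"type":"number"}}},"hand":{"type":"number"}},"required":["commands"]}

```bash
ls; mkdir -p pics
cat > h.py <<'E'
import numpy as np, cv2, sys
from plant import manip, imaging
def grab(n):
    s=manip.state(); f=imaging.grab_frame(n); f["s"]=s
    if "mount" in f and "R" not in f or n=="wrist":
        M=np.array(f["mount"]); w,x,y,z=s["tool_rot"]
        from scipy.spatial.transform import Rotation as Ro
        T=np.eye(4); T[:3,:3]=Ro.from_quat([x,y,z,w]).as_matrix(); T[:3,3]=s["tool_pos"]
        C=np.linalg.inv(T@M); f["R"]=C[:3,:3]; f["t"]=C[:3,3]
    f["R"]=np.array(f["R"]); f["t"]=np.array(f["t"])
    return f
def save(f,name): cv2.imwrite("pics/"+name,f["image"][:,:,::-1])
def pt(f,uv,z):
    uv=np.atleast_2d(np.array(uv,float))
    K=np.array([[f["fx"],0,f["cx"]],[0,f["fy"],f["cy"]],[0,0,1]])
    p=cv2.undistortPoints(uv.reshape(-1,1,2),K,np.array([f["k1"],0,0,0.])).reshape(-1,2)
    d=np.c_[p,np.ones(len(p))]@f["R"]; c=-f["R"].T@f["t"]
    return c+d*((z-c[2])/d[:,2])[:,None]
def px(f,X):
    K=np.array([[f["fx"],0,f["cx"]],[0,f["fy"],f["cy"]],[0,0,1]])
    return cv2.projectPoints(np.atleast_2d(np.array(X,float)),cv2.Rodrigues(f["R"])[0],f["t"],K,np.array([f["k1"],0,0,0.]))[0].reshape(-1,2)
E
python3 - <<'E'
from h import *
a=grab("top");b=grab("scene")
save(a,"top0.png");save(b,"scene0.png")
im=np.hstack([a["image"],b["image"]])
for f in(a,b): print(-f["R"].T@f["t"],f["fx"],f["k1"])
cv2.imwrite("pics/t.png",cv2.resize(a["image"],(800,600),interpolation=cv2.INTER_CUBIC)[:,:,::-1])
print(manip.state())
E
```

```text
pics
[ 0.35936149 -0.01296258  1.32806749] 447.00633123614364 -0.02639658161117226
[0.83846372 0.51806294 1.04395355] 382.75325464418074 0.019333684166975243
{'time': 0.1, 'joint_pos': array([-1.32999286e+00,  5.32853504e-02,  1.61413209e+00, -4.91403991e-06,
        1.47604455e+00, -1.19016064e-01]), 'joint_vel': array([ 0.00081305, -0.00227263, -0.00195813, -0.00129898,  0.00047835,
        0.00155402]), 'joint_efforts': array([-4.18763348e-04, -3.94901741e+01, -3.71362603e+01, -1.56959745e-04,
        3.98219941e-03, -1.14616975e-05]), 'tool_pos': array([ 0.21992606, -0.58445161,  0.24420406]), 'tool_rot': array([-9.32787431e-04,  9.83859372e-01,  1.78940946e-01, -5.93215104e-05]), 'contact_force': array([ 0.44359282, -0.197983  , -0.05372537]), 'ft_torque': array([-0.01778441,  0.03821293,  0.01121047]), 'grasp_force': 0.0, 'gripper_width': 0.9985786182933734}
```

View pics/t.png

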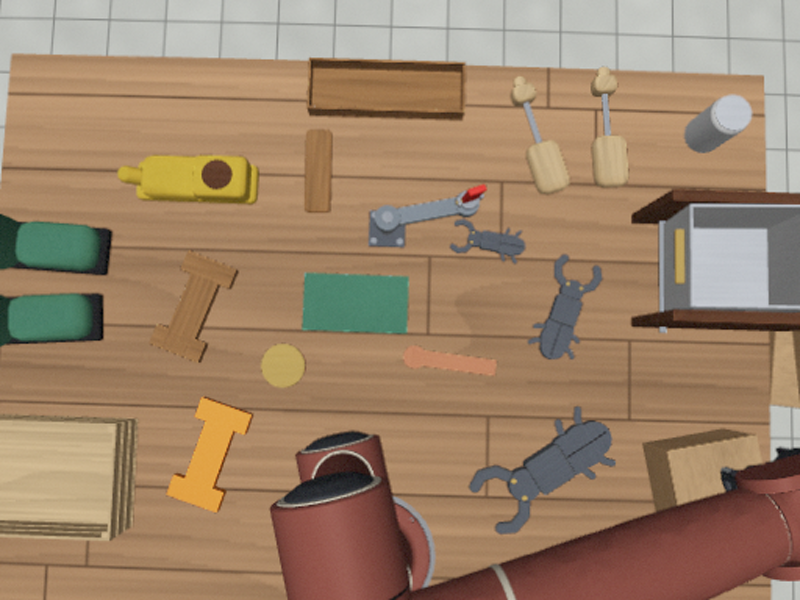

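View pics/scene0.png

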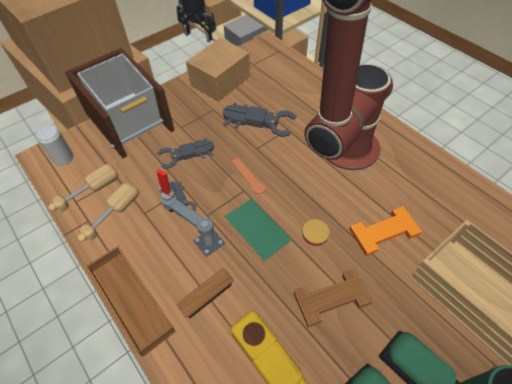

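The top view (in 800x600 pixels) shows these candidates.
- **Beetles:** small (490,242), middle-sized (567,310), large (555,460). I choose the middle one, about 200 mm long.
- **Boards:** brown H (195,307), orange H look-alike (210,455). I choose the brown one.
- **Station:** the plate is at (356,303), the post at (388,220), and the arm is open to the right with the red lever at (475,193).

Run:
```python
from h import *
f=grab("top"); im=f["image"]; hsv=cv2.cvtColor(im,cv2.COLOR_RGB2HSV)
s=512/800
def blob(m,seed,r=70):
    # nearest component to seed
    n,l,st,c=cv2.connectedComponentsWithStats(m.astype(np.uint8))
    best=min((i for i in range(1,n) if st[i,4]>150),key=lambda i:np.hypot(*(c[i]-np.array(seed)*s)))
    return (l==best).astype(np.uint8)
def rect(m,z,name):
    cs=max(cv2.findContours(m,0,2)[0],key=cv2.contourArea).reshape(-1,2)
    P=pt(f,cs,z)[:,:2]*1000
    r=cv2.minAreaRect(P.astype(np.float32)); print(name,np.round(r[0]),np.round(r[1]),round(r[2],1), np.round(pt(f,cv2.minAreaRect(cs)[0],z)[0]*1000), int(m.sum()))
    return P
H,S,V=cv2.split(hsv)
plate=blob((H>65)&(H<95)&(S>80),(356,303)); rect(plate,.004,"plate")
dark=(S<100)&(V<110)&(H>90)
j=blob(dark,(567,310)); P=rect(j,.015,"jack")
rect(blob(dark,(490,242)),.01,"small")
yel=(H>18)&(H<30)&(S>100)
print(hsv[int(307*s),int(195*s)],hsv[int(330*s),int(250*s)],hsv[int(310*s),int(567*s)])
red=((H<5)|(H>175))&(S>180)&(V>120)
rect(blob(red,(475,193)),.19,"lever")
g=(S<110)&(V>100)&(V<190)&(H>90)
rect(blob(g,(420,213)),.105,"arm")
save(f,"x.png")
a=im[140:250,70:170];b=im[140:250,320:420]
cv2.imwrite("pics/c.png",cv2.resize(np.hstack([a,b]),None,fx=4,fy=4,interpolation=2)[:,:,::-1])
for h in([356,303],[195,307],[567,310],[388,216],[467,203],[210,455]): print(h,np.round(pt(f,np.array(h)*s,.02)*1000))
```

```text
plate [470.  49.] [195. 106.] 89.7 [470.  49.   4.] 2333
jack [ 470. -348.] [ 90. 196.] 71.7 [ 470. -347.   15.] 1009
small [ 597. -201.] [135.  62.] 81.9 [ 597. -201.   10.] 456
[ 14 131 152] [ 14 115 133] [109  39 105]Traceback (most recent call last):
  File "<stdin>", line 22, in <module>
  File "<stdin>", line 7, in blob
ValueError: min() iterable argument is empty
```

Run:
```python
from h import *
im=cv2.imread("pics/top0.png"); f=grab("top")
a=im[140:250,70:170];b=im[140:250,320:420]
cv2.imwrite("pics/c.png",cv2.resize(np.hstack([a,b]),None,fx=4,fy=4,interpolation=2))
s=.64
for h in([388,216],[467,203]): print(h,np.round(pt(f,np.array(h)*s,.105)*1000))
print(np.round(pt(f,np.array([195,307])*s,.024)*1000))
```

```text
[388, 216] [[618. -10. 105.]]
[467, 203] [[ 646. -149.  105.]]
[[451. 347.  24.]]
```

View pics/c.png

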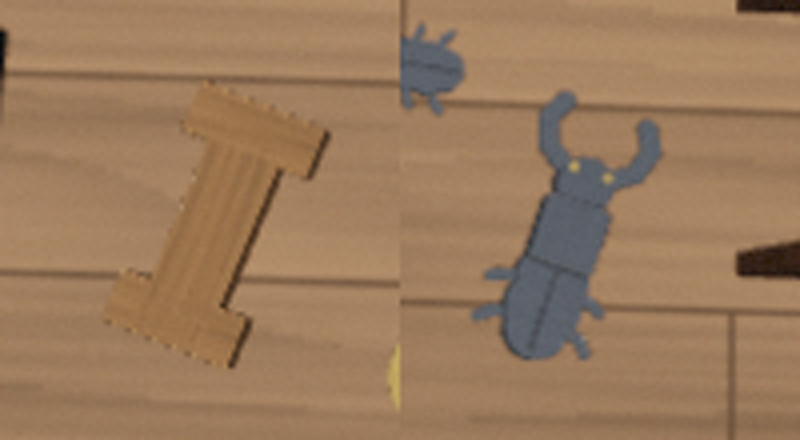

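The crop shows the brown H board with top-face corners at crop pixels (205,82), (328,132), (230,366) and (106,318). It also shows the middle-sized beetle with its square part at about (567,235) and horns up. The choices are confirmed, so I move over the board.

Emit:
play_rows([
  [34,-23,0,0,0,0],
  [34,-23,0,0,0,0],
  [34,-23,0,0,0,0],
  [34,-23,0,0,0,0],
  [34,-23,0,0,0,0],
])

```text
time: 0.62
tool_pos: [0.3392, -0.4158, 0.2451]
tool_rot: [-0.0, 0.984, 0.179, 0.0]
contact_force: [1.2, -0.0, 0.3]
gripper_width: 1.003
grasp_force: 0.0
```

Emit:
play_rows([
  [34,-23,0,0,0,0],
  [34,-23,0,0,0,0],
  [34,-23,0,0,0,0],
  [34,-23,0,0,0,0],
  [34,-23,0,0,0,0],
])

```text
time: 1.03
tool_pos: [0.458, -0.2481, 0.2453]
tool_rot: [0.0, 0.984, 0.179, 0.0]
contact_force: [0.7, -1.1, 0.4]
gripper_width: 1.001
grasp_force: 0.0
```

Emit:
play_rows([
  [13.6,-37.4,0,0,0,0],
  [13.6,-37.4,0,0,0,0],
  [13.6,-37.4,0,0,0,0],
  [13.6,-37.4,0,0,0,0],
  [13.6,-37.4,0,0,0,0],
])

```text
time: 1.45
tool_pos: [0.4546, -0.0491, 0.2452]
tool_rot: [0.0, 0.984, 0.179, 0.0]
contact_force: [0.3, -0.1, -0.1]
gripper_width: 1.001
grasp_force: 0.0
```

Emit:
play_rows([
  [13.6,-37.4,0,0,0,0],
  [13.6,-37.4,0,0,0,0],
  [13.6,-37.4,0,0,0,0],
  [13.6,-37.4,0,0,0,0],
  [13.6,-37.4,0,0,0,0],
])

```text
time: 1.87
tool_pos: [0.4523, 0.1499, 0.2454]
tool_rot: [0.0, 0.984, 0.179, 0.0]
contact_force: [0.6, 0.7, -0.5]
gripper_width: 0.999
grasp_force: 0.0
```

Emit:
play_rows([
  [13.6,-37.4,0,0,0,0],
  [13.6,-37.4,0,0,0,0],
  [13.6,-37.4,0,0,0,0],
  [13.6,-37.4,0,0,0,0],
  [13.6,-37.4,0,0,0,0],
])

```text
time: 2.28
tool_pos: [0.4501, 0.349, 0.2451]
tool_rot: [0.0, 0.984, 0.179, 0.0]
contact_force: [0.5, 0.3, 0.2]
gripper_width: 0.998
grasp_force: 0.0
```

Emit:
play_rows([
  [0,0,0,0,0,-6.85],
  [0,0,0,0,0,-6.85],
  [0,0,0,0,0,-6.85],
  [0,0,0,0,0,-6.85],
  [0,0,0,0,0,-6.85],
])

```text
time: 2.7
tool_pos: [0.4505, 0.3471, 0.2449]
tool_rot: [0.0, 0.886, 0.464, -0.0]
contact_force: [0.3, 0.1, -0.4]
gripper_width: 1.004
grasp_force: 0.0
```

Emit:
play_rows([
  [0,0,0,0,0,-6.85],
  [0,0,0,0,0,-6.85],
  [0,0,0,0,0,-6.85],
  [0,0,0,0,0,-6.85],
  [0,0,0,0,0,-6.85],
])

```text
time: 3.12
tool_pos: [0.4506, 0.3468, 0.245]
tool_rot: [-0.0, 0.71, 0.704, -0.0]
contact_force: [-0.6, -0.6, 0.1]
gripper_width: 0.999
grasp_force: 0.0
```

Emit:
play_rows([
  [0,0,0,0,0,-6.85],
  [0,0,0,0,0,-6.85],
  [0,0,0,0,0,-6.85],
  [0,0,0,0,0,-6.85],
  [0,0,0,0,0,-6.85],
])

```text
time: 3.53
tool_pos: [0.4506, 0.3468, 0.245]
tool_rot: [-0.0, 0.472, 0.882, -0.0]
contact_force: [-1.6, -0.2, 0.9]
gripper_width: 0.999
grasp_force: 0.0
```

Emit:
play_rows([
  [0,0,0,0,0,-6.85],
  [0,0,0,0,0,-6.85],
  [0,0,0,0,0,-6.85],
  [0,0,0,0,0,-6.85],
  [0,0,0,0,0,-6.85],
])

```text
time: 3.95
tool_pos: [0.4506, 0.3468, 0.245]
tool_rot: [-0.0, 0.191, 0.982, -0.0]
contact_force: [0.3, 0.5, -0.2]
gripper_width: 0.999
grasp_force: 0.0
```

Run:
```python
from h import *
f=grab("wrist"); save(f,"w1.png"); print(manip.nose_length, px(f,[f["s"]["tool_pos"]*np.array([1,1,0])+[0,0,.024]]), f["fx"],-f["R"].T@f["t"])
```

```text
0.014 [[251.72660512 156.89826328]] 328.40879981497164 [0.3819446  0.37365899 0.37478402]
```

View pics/w1.png

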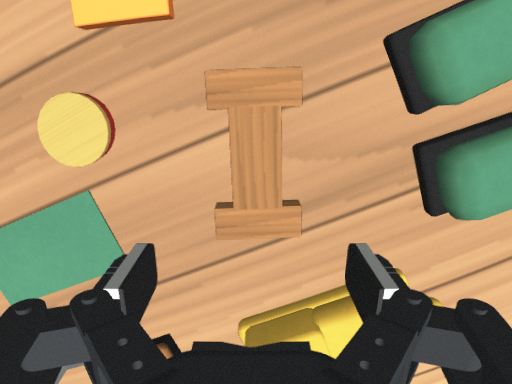

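The wrist view shows the H board upright in the image. Its far top edge runs from (206,70) to (301,67), and the middle bar's edges are at columns 230 and 281 at row 155. The plate corner is at (90,193).

```bash
cat >> h.py <<'E'
def inplane(f,uv,z):
    "point in tool-aligned mm offsets from the TCP (tool x,y)"
    from scipy.spatial.transform import Rotation as Ro
    w,a,b,c=f["s"]["tool_rot"]; R=Ro.from_quat([a,b,c,w]).as_matrix()
    return np.round((pt(f,uv,z)-f["s"]["tool_pos"])@R*1000,1)[:,:2]
E
python3 - <<'E'
from h import *
f=grab("wrist")
print(inplane(f,[[206,70],[301,67],[230.5,155],[281.5,155],[232,195],[282,195],[229.5,115],[281,115],[216,239],[301,236],[216,208],[301,205]],.024))
im=f["image"].astype(int)
print(im[90:112,220].tolist()); print(im[198:250:2,225].tolist())
E
```

```text
[[ 90.5 -46.6]
 [ 93.5  50.2]
 [  2.  -23. ]
 [  2.1  32.4]
 [-43.8 -22.1]
 [-43.8  34.2]
 [ 44.9 -23.3]
 [ 44.9  30.9]
 [-98.5 -41.9]
 [-94.6  58.1]
 [-59.4 -40.6]
 [-55.8  56.3]]
[[188, 137, 88], [180, 130, 84], [173, 124, 79], [184, 132, 83], [199, 142, 92], [200, 142, 92], [201, 143, 93], [202, 144, 92], [197, 141, 91], [195, 141, 91], [188, 136, 86], [188, 134, 88], [188, 136, 88], [192, 138, 90], [193, 139, 89], [196, 140, 90], [199, 144, 93], [197, 139, 91], [192, 134, 88], [214, 161, 113], [221, 169, 122], [221, 169, 122]]
[[215, 163, 117], [215, 162, 118], [104, 73, 47], [105, 75, 47], [101, 71, 42], [179, 129, 80], [200, 142, 91], [206, 147, 95], [217, 155, 99], [202, 145, 93], [203, 146, 94], [204, 146, 94], [198, 143, 92], [193, 138, 90], [174, 127, 80], [198, 142, 92], [199, 142, 92], [193, 137, 86], [188, 135, 86], [198, 142, 92], [196, 141, 93], [213, 161, 117], [217, 164, 119], [216, 166, 118], [211, 161, 115], [211, 160, 116]]
```

Emit:
play_rows([
  [-2,5,20,0,0,-1.5],
  [0,0,36,0,0,0],
  [0,0,36,0,0,0],
  [0,0,36,0,0,0],
  [0,0,36,0,0,0],
])

```text
time: 4.47
tool_pos: [0.4544, 0.3508, 0.0799]
tool_rot: [0.0, 0.183, 0.983, 0.0]
contact_force: [0.8, 0.3, 0.7]
gripper_width: 1.005
grasp_force: 0.0
```

Emit:
play_rows([
  [0,0,30,0,0,0],
  [0,0,20,0,0,0],
  [0,0,11,0,0,0],
  [0,0,4,0,0,0],
  [0,0,0,0,0,0],
])

```text
time: 4.88
tool_pos: [0.4543, 0.3507, 0.0159]
tool_rot: [-0.0, 0.182, 0.983, -0.0]
contact_force: [-0.2, 0.3, 0.1]
gripper_width: 0.998
grasp_force: 0.0
```

Emit:
play_rows([
  [0,0,0,0,0,0],
  [0,0,0,0,0,0],
  [0,0,0,0,0,0],
  [0,0,0,0,0,0],
  [0,0,0,0,0,0],
], hand=45)

```text
time: 5.3
tool_pos: [0.4562, 0.3518, 0.0188]
tool_rot: [0.002, 0.181, 0.983, 0.001]
contact_force: [-0.4, 0.4, 6.4]
gripper_width: 0.639
grasp_force: 67.2
```

Emit:
play_rows([
  [0,0,-5,0,0,0],
  [0,0,-10,0,0,0],
  [0,0,-20,0,0,0],
  [0,0,-25,0,0,0],
  [0,0,0,0,0,0],
])

```text
time: 5.72
tool_pos: [0.4571, 0.3524, 0.0815]
tool_rot: [0.003, 0.181, 0.983, 0.003]
contact_force: [2.2, 1.4, -0.9]
gripper_width: 0.636
grasp_force: 66.2
```

Emit:
play_rows([
  [0,0,-20,0,0,6.94],
  [0,0,-20,0,0,6.94],
  [0,0,-20,0,0,6.94],
  [0,0,-10,0,0,6.94],
  [0,0,0,0,0,6.94],
])

```text
time: 6.13
tool_pos: [0.4557, 0.3515, 0.1487]
tool_rot: [0.001, 0.469, 0.883, 0.002]
contact_force: [1.0, -0.2, -3.3]
gripper_width: 0.638
grasp_force: 66.1
```

Emit:
play_rows([
  [0,0,0,0,0,6.94],
  [0,0,0,0,0,6.94],
  [0,0,0,0,0,6.94],
  [0,0,0,0,0,6.94],
  [0,0,0,0,0,6.94],
])

```text
time: 6.55
tool_pos: [0.4536, 0.3503, 0.1447]
tool_rot: [-0.0, 0.711, 0.703, -0.001]
contact_force: [-0.5, 0.0, -3.6]
gripper_width: 0.638
grasp_force: 66.1
```

Emit:
play_rows([
  [-10,0,0,0,0,0],
  [-25,2,0,0,0,0],
  [-37,2,0,0,0,0],
  [-37,2,0,0,0,0],
  [-37,2,0,0,0,0],
])

```text
time: 6.97
tool_pos: [0.4607, 0.2028, 0.1452]
tool_rot: [-0.0, 0.707, 0.707, -0.001]
contact_force: [1.1, -0.7, -3.0]
gripper_width: 0.64
grasp_force: 66.0
```

Emit:
play_rows([
  [-37,2,0,0,0,0],
  [-37,2,0,0,0,0],
  [-37,2,0,0,0,0],
  [-30,1,0,0,0,0],
  [-14,0,0,0,0,0],
])

```text
time: 7.38
tool_pos: [0.4671, 0.0461, 0.1455]
tool_rot: [0.0, 0.709, 0.705, -0.001]
contact_force: [1.0, 0.4, -2.2]
gripper_width: 0.638
grasp_force: 66.0
```

Run:
```python
from h import *
f=grab("wrist"); save(f,"w2.png"); t=grab("top"); save(t,"t2.png")
for q in (-.1,.1):
  for r in(-.055,.055): print(px(f,[.470+r,.049+q,.004]))
cv2.imwrite("pics/v2.png",np.hstack([f["image"],cv2.resize(t["image"][100:292,100:244],(288,384))])[:,:,::-1])
print(manip.state()["tool_pos"],manip.state()["tool_rot"])
```

```text
[[196.09267978 274.37372639]]
[[311.82040664 273.89797937]]
[[182.81614783  48.31213699]]
[[324.08401342  47.69969702]]
[0.46717816 0.04711484 0.1454442 ] [-1.17335850e-04  7.09309205e-01  7.04897187e-01 -6.27468142e-04]
```

View pics/v2.png

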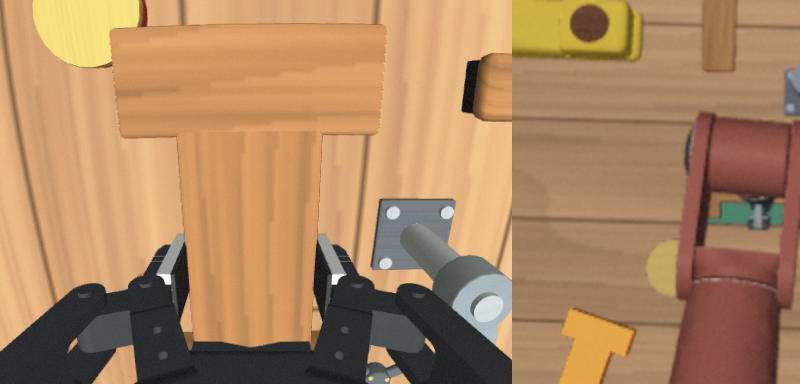

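The wrist view shows the board held straight, with its far edge from (113,30) to (386,26). The post foot has corners at (382,198), (453,199) and (372,269). I use both as checks.

Run:
```python
from h import *
f=grab("wrist"); z=f["s"]["tool_pos"][2]+.005
print(inplane(f,[[113,30],[386,26],[120,137],[380,133],[250.5,140],[254.5,300]],z))
P=pt(f,[[382,198],[453,199],[372,269]],.008)*1000; print(P, (P[1]+P[2])/2)
```

```text
[[ 93.9 -48.9]
 [ 95.2  48.8]
 [ 55.2 -50. ]
 [ 56.7  50.1]
 [ 53.7   0.4]
 [-18.2   2.2]]
[[581.91232996  27.39586817   8.        ]
 [647.93963685  25.82398688   8.        ]
 [580.91754882 -43.22701064   8.        ]] [614.42859283  -8.70151188   8.        ]
```

Emit:
play_rows([
  [1,3,20,0,0,1],
  [0,0,30,0,0,0],
  [0,0,30,0,0,0],
  [0,0,20,0,0,0],
  [0,0,10,0,0,0],
])

```text
time: 7.95
tool_pos: [0.4678, 0.0518, 0.0325]
tool_rot: [-0.003, 0.714, 0.7, -0.002]
contact_force: [-0.3, -0.4, -3.4]
gripper_width: 0.636
grasp_force: 65.9
```

Emit:
play_rows([
  [0,0,6,0,0,0],
  [0,0,3,0,0,0],
  [0,0,2,0,0,0],
  [0,0,0,0,0,0],
  [0,0,0,0,0,0],
])

```text
time: 8.37
tool_pos: [0.4721, 0.0507, 0.0266]
tool_rot: [0.001, 0.715, 0.699, 0.001]
contact_force: [-0.2, 0.1, -3.3]
gripper_width: 0.637
grasp_force: 65.9
```

Emit:
play_rows([
  [-2,-2,2,0,0,0],
  [0,0,2,0,0,0],
  [0,0,0,0,0,0],
])

```text
time: 8.62
tool_pos: [0.4697, 0.0485, 0.0228]
tool_rot: [0.001, 0.715, 0.699, 0.0]
contact_force: [-2.8, -1.1, 3.3]
gripper_width: 0.637
grasp_force: 67.1
```

Emit:
play_rows([
  [0,0,0,0,0,0],
  [0,0,0,0,0,0],
  [0,0,0,0,0,0],
  [0,0,0,0,0,0],
], hand=85)

```text
time: 8.95
tool_pos: [0.4693, 0.0487, 0.0216]
tool_rot: [0.0, 0.715, 0.699, 0.0]
contact_force: [0.6, -0.0, 0.7]
gripper_width: 0.994
grasp_force: 0.0
```

Emit:
play_rows([
  [0,0,-10,0,0,0],
  [0,0,-30,0,0,0],
  [0,0,-40,0,0,0],
  [0,0,-40,0,0,0],
  [0,0,-10,0,0,0],
])

```text
time: 9.37
tool_pos: [0.4728, 0.0486, 0.1595]
tool_rot: [0.005, 0.715, 0.699, 0.004]
contact_force: [0.7, 0.2, 0.8]
gripper_width: 0.999
grasp_force: 0.0
```

Run:
```python
from h import *
f=grab("wrist"); save(f,"w3.png"); print(f["s"]["tool_pos"],f["s"]["tool_rot"])
for y,x in((-.1,-.055),(-.1,.055),(.1,-.055),(.1,.055)): print(px(f,[.470+x,.048+y,.004]))
```

```text
[0.4727897  0.04860608 0.15951734] [0.00454311 0.71492517 0.69917368 0.00418561]
[[192.41356618 271.25132184]]
[[303.05941843 268.41918311]]
[[174.82135988  56.38585313]]
[[308.54866509  53.15822934]]
```

View pics/w3.png

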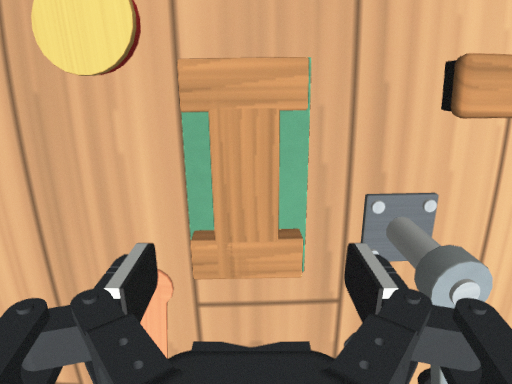

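The board lies on the plate. At row 170 the middle bar's edges are at about 211 and 279, and the plate's green edges at about 186 and 306. I compute the offset.

Run:
```python
from h import *
f=grab("wrist"); im=f["image"]; hsv=cv2.cvtColor(im,cv2.COLOR_RGB2HSV)
g=(hsv[...,0]>60)&(hsv[...,0]<95)&(hsv[...,1]>80)
for r in(130,170,210):
    c=np.where(g[r,150:340])[0]+150; gap=np.where(np.diff(c)>20)[0][0]
    a,b,cc,d=c[0]-.5,c[gap]+.5,c[gap+1]-.5,c[-1]+.5
    E=pt(f,[[a,r],[d,r]],.004); B=pt(f,[[b,r],[cc,r]],.028)
    print(r,a,b,cc,d,np.round(E[:,:2]*1000,1).tolist(),np.round(B[:,:2]*1000,1).tolist(),np.round((E.mean(0)-B.mean(0))*1000,1))
rr=np.where(g[:,150:340].any(1))[0]; print(rr.min(),rr.max())
t=np.where(g[:,309])[0]; print(t.min(),t.max())
print(np.round(pt(f,[[179,59],[308,57.5]],.028)*1000,1),np.round(pt(f,[[310,t.min()]],.004)*1000,1))
```

```text
130 182.5 207.5 279.5 308.5 [[417.3, 87.3], [526.5, 84.6]] [[441.9, 89.6], [498.9, 88.2]] [  1.5  -3.  -24. ]
170 185.5 210.5 279.5 306.5 [[417.2, 51.6], [525.6, 48.8]] [[442.4, 57.0], [499.0, 55.5]] [  0.7  -6.  -24. ]
210 188.5 212.5 278.5 305.5 [[416.9, 13.3], [525.8, 10.3]] [[442.1, 21.9], [498.2, 20.4]] [  1.2  -9.4 -24. ]
58 270
58 88
[[423.3 143.8  28. ]
 [520.5 142.7  28. ]] [[526.5 144.1   4. ]]
```

Emit:
play_rows([
  [-10,0,-10,0,0,0],
  [-25,0,-10,0,0,0],
  [-38,0,-10,0,0,0],
  [-38,0,-10,0,0,0],
  [-38,0,-10,0,0,0],
])

```text
time: 9.88
tool_pos: [0.464, -0.1017, 0.2]
tool_rot: [-0.002, 0.715, 0.699, -0.001]
contact_force: [1.5, 0.4, -0.7]
gripper_width: 0.995
grasp_force: 0.0
```

Emit:
play_rows([
  [-38,0,-5,0,0,0],
  [-38,0,-5,0,0,0],
  [-38,0,-5,0,0,0],
  [-38,0,-5,0,0,0],
  [-38,0,-5,0,0,0],
])

```text
time: 10.3
tool_pos: [0.4596, -0.2921, 0.2245]
tool_rot: [-0.002, 0.715, 0.699, -0.0]
contact_force: [0.8, 0.6, 0.1]
gripper_width: 0.997
grasp_force: 0.0
```

Emit:
play_rows([
  [-38,0,0,0,0,0],
  [-20,0,0,0,0,0],
  [0,0,0,0,0,7],
  [0,0,0,0,0,7],
  [0,0,0,0,0,7],
])

```text
time: 10.72
tool_pos: [0.4584, -0.3487, 0.2239]
tool_rot: [-0.002, 0.833, 0.554, -0.001]
contact_force: [-0.6, 0.1, -0.8]
gripper_width: 0.998
grasp_force: 0.0
```

Emit:
play_rows([
  [0,0,0,0,0,7],
  [0,0,0,0,0,7],
  [0,0,0,0,0,7],
  [0,0,0,0,0,7],
  [0,0,0,0,0,7],
])

```text
time: 11.13
tool_pos: [0.4586, -0.348, 0.224]
tool_rot: [-0.002, 0.96, 0.279, -0.001]
contact_force: [-0.3, 0.6, 0.2]
gripper_width: 0.996
grasp_force: 0.0
```

Emit:
play_rows([
  [0,0,0,0,0,7],
  [0,0,0,0,0,7],
  [0,0,0,0,0,7],
  [0,0,0,0,0,7],
  [0,0,0,0,0,7],
])

```text
time: 11.55
tool_pos: [0.4587, -0.3479, 0.224]
tool_rot: [-0.001, 1.0, -0.023, -0.002]
contact_force: [0.5, -0.3, 0.0]
gripper_width: 0.994
grasp_force: 0.0
```

Emit:
play_rows([
  [0,0,0,0,0,7],
  [0,0,0,0,0,7],
  [0,0,0,0,0,0],
])

```text
time: 11.8
tool_pos: [0.4587, -0.348, 0.2242]
tool_rot: [-0.001, 0.99, -0.143, -0.002]
contact_force: [0.3, 0.2, -0.9]
gripper_width: 0.995
grasp_force: 0.0
```

Run:
```python
from h import *
f=grab("wrist"); save(f,"w4.png"); print(f["s"]["tool_pos"],f["s"]["tool_rot"])
```

```text
[ 0.45873676 -0.34798235  0.22416456] [-0.00114027  0.98975091 -0.14278871 -0.00179417]
```

View pics/w4.png

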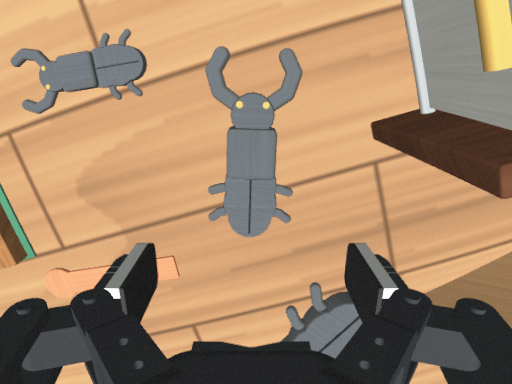

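The wrist view shows the middle-sized beetle. Its square part spans (228,128) to (276,179), the eyes are at (238,104) and (266,104), and the tail end is at (249,236). The dark flap on the right starts at (372,128).

Run:
```python
from h import *
f=grab("wrist")
A=inplane(f,[[228,128],[276,129],[275,179],[226,179]],.03);print(A,A.mean(0))
print(inplane(f,[[249,236],[249,205]],.01),inplane(f,[[238,104],[266,104]],.025), inplane(f,[[372,128]],.0),inplane(f,[[372,128]],.1))
```

```text
[[ 36.2 -21.4]
 [ 35.3  25.8]
 [-15.8  25.8]
 [-15.9 -24.4]] [9.95 1.45]
[[-89.7  -1.1]
 [-51.6  -1. ]] [[ 59.1 -11.5]
 [ 59.1  15.9]] [[ 33.4 132.4]] [[45.2 95.3]]
```

Emit:
play_rows([
  [9.5,1,20,0,0,1.2],
  [0,0,36,0,0,0],
  [0,0,36,0,0,0],
  [0,0,36,0,0,0],
  [0,0,30,0,0,0],
])

```text
time: 12.32
tool_pos: [0.4675, -0.3509, 0.0651]
tool_rot: [-0.001, 0.989, -0.151, -0.001]
contact_force: [-0.8, 0.0, 0.0]
gripper_width: 0.995
grasp_force: 0.0
```

Emit:
play_rows([
  [0,0,24,0,0,0],
  [0,0,14,0,0,0],
  [0,0,6,0,0,0],
  [0,0,2,0,0,0],
  [0,0,0,0,0,0],
])

```text
time: 12.73
tool_pos: [0.4693, -0.3523, 0.0231]
tool_rot: [0.0, 0.988, -0.152, 0.0]
contact_force: [0.5, -0.4, 0.7]
gripper_width: 0.997
grasp_force: 0.0
```

Emit:
play_rows([
  [0,0,0,0,0,0],
  [0,0,0,0,0,0],
  [0,0,0,0,0,0],
  [0,0,0,0,0,0],
  [0,0,0,0,0,0],
], hand=38)

```text
time: 13.15
tool_pos: [0.4701, -0.3525, 0.0244]
tool_rot: [0.001, 0.988, -0.152, 0.001]
contact_force: [-0.2, 1.6, 6.7]
gripper_width: 0.567
grasp_force: 66.8
```

Emit:
play_rows([
  [0,0,-5,0,0,0],
  [0,0,-10,0,0,0],
  [0,0,-20,0,0,0],
  [0,0,-25,0,0,0],
  [0,0,0,0,0,0],
])

```text
time: 13.57
tool_pos: [0.4707, -0.3536, 0.0869]
tool_rot: [0.002, 0.988, -0.152, 0.003]
contact_force: [2.0, -1.1, -5.8]
gripper_width: 0.57
grasp_force: 65.2
```

Emit:
play_rows([
  [0,0,-20,0,0,-7.15],
  [0,0,-20,0,0,-7.15],
  [0,0,-20,0,0,-7.15],
  [0,0,-10,0,0,-7.15],
  [0,0,0,0,0,-7.15],
])

```text
time: 13.98
tool_pos: [0.4696, -0.3525, 0.1543]
tool_rot: [0.002, 0.987, 0.162, 0.001]
contact_force: [0.6, -0.3, -7.2]
gripper_width: 0.569
grasp_force: 65.4
```

Emit:
play_rows([
  [0,0,0,0,0,-7.15],
  [0,0,0,0,0,-7.15],
  [0,0,0,0,0,-7.15],
  [0,0,0,0,0,-7.15],
  [0,0,0,0,0,-7.15],
])

```text
time: 14.4
tool_pos: [0.4678, -0.3508, 0.1499]
tool_rot: [-0.002, 0.89, 0.457, -0.001]
contact_force: [0.7, 0.0, -7.7]
gripper_width: 0.57
grasp_force: 65.3
```

Emit:
play_rows([
  [0,0,0,0,0,-7.15],
  [0,0,0,0,0,-7.15],
  [0,0,0,0,0,-7.15],
  [0,0,0,0,0,-7.15],
  [0,0,0,0,0,-7.15],
])

```text
time: 14.82
tool_pos: [0.4677, -0.3507, 0.1498]
tool_rot: [-0.002, 0.706, 0.708, -0.0]
contact_force: [0.2, 0.2, -7.8]
gripper_width: 0.569
grasp_force: 65.3
```

Emit:
play_rows([
  [10,0,0,0,0,0],
  [24,0,0,0,0,0],
  [36,0,0,0,0,0],
  [38,0,0,0,0,0],
  [38,0,0,0,0,0],
])

```text
time: 15.23
tool_pos: [0.4681, -0.2034, 0.1506]
tool_rot: [-0.002, 0.71, 0.704, -0.0]
contact_force: [0.9, 0.4, -7.5]
gripper_width: 0.571
grasp_force: 65.2
```

Emit:
play_rows([
  [38,0,0,0,0,0],
  [38,0,0,0,0,0],
  [38,0,0,0,0,0],
  [38,0,0,0,0,0],
  [36,0,0,0,0,0],
])

```text
time: 15.65
tool_pos: [0.4685, -0.0152, 0.1509]
tool_rot: [-0.001, 0.71, 0.705, -0.0]
contact_force: [1.0, -0.6, -7.5]
gripper_width: 0.57
grasp_force: 65.2
```

Emit:
play_rows([
  [36,0,0,0,0,0],
  [20,0,0,0,0,0],
  [10,0,0,0,0,0],
  [0,0,0,0,0,0],
  [0,0,0,0,0,0],
])

```text
time: 16.07
tool_pos: [0.4698, 0.0483, 0.1515]
tool_rot: [-0.0, 0.709, 0.706, -0.001]
contact_force: [0.2, -1.2, -8.5]
gripper_width: 0.569
grasp_force: 65.2
```

Run:
```python
from h import *
f=grab("wrist"); save(f,"w5.png"); print(f["s"]["tool_pos"],f["s"]["tool_rot"])
```

```text
[0.46975593 0.04832594 0.15146942] [-2.19193331e-04  7.08603098e-01  7.05606840e-01 -7.67810884e-04]
```

View pics/w5.png

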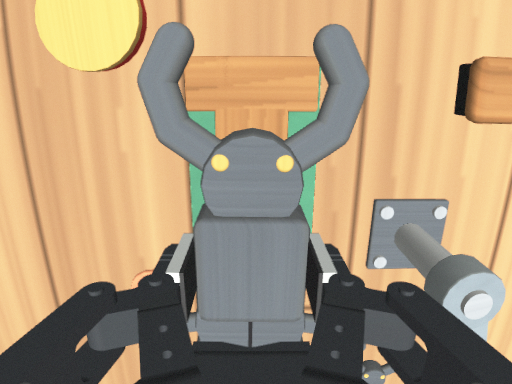

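The beetle is held straight over the board, eyes at (220,163) and (285,163). I check the offset in the hand.

Run:
```python
from h import *
f=grab("wrist"); z=f["s"]["tool_pos"][2]+.0056
print(inplane(f,[[203,207],[301,209],[194,318],[310,320],[193,340],[309,340],[220,163],[285,163]],z))
```

```text
[[ 26.7 -18.8]
 [ 25.9  20.8]
 [-27.9 -25.6]
 [-29.   27.8]
 [-40.8 -26.9]
 [-40.7  28.1]
 [ 44.9 -11.4]
 [ 44.9  13.7]]
```

Emit:
play_rows([
  [0,0,15,0,0,0],
  [0,0,25,0,0,0],
  [0,0,25,0,0,0],
  [0,0,15,0,0,0],
  [0,0,8,0,0,0],
])

```text
time: 16.58
tool_pos: [0.4685, 0.047, 0.0614]
tool_rot: [-0.002, 0.71, 0.705, -0.002]
contact_force: [-1.2, -0.4, -7.9]
gripper_width: 0.575
grasp_force: 65.1
```

Emit:
play_rows([
  [0,0,3,0,0,0],
  [0,0,2,0,0,0],
  [0,0,0,0,0,0],
  [0,0,0,0,0,0],
])

```text
time: 16.92
tool_pos: [0.4717, 0.0479, 0.0608]
tool_rot: [0.001, 0.709, 0.705, 0.001]
contact_force: [0.0, 0.5, -7.0]
gripper_width: 0.566
grasp_force: 65.1
```

Emit:
play_rows([
  [0,-1,3,0,0,0],
  [0,0,2,0,0,0],
  [0,0,0,0,0,0],
  [0,0,0,0,0,0],
])

```text
time: 17.25
tool_pos: [0.4694, 0.0483, 0.0543]
tool_rot: [-0.0, 0.709, 0.706, -0.0]
contact_force: [0.2, -0.6, -7.4]
gripper_width: 0.565
grasp_force: 65.2
```

Emit:
play_rows([
  [0,0,1,0,0,0],
  [0,0,1,0,0,0],
  [0,0,0,0,0,0],
])

```text
time: 17.5
tool_pos: [0.4697, 0.0483, 0.0524]
tool_rot: [0.0, 0.709, 0.706, 0.0]
contact_force: [1.3, -0.3, -6.3]
gripper_width: 0.568
grasp_force: 65.3
```

Emit:
play_rows([
  [0,0,1,0,0,0],
  [0,0,0,0,0,0],
])

```text
time: 17.67
tool_pos: [0.4697, 0.0483, 0.0524]
tool_rot: [-0.0, 0.709, 0.706, -0.0]
contact_force: [-5.9, 1.5, 3.0]
gripper_width: 0.566
grasp_force: 66.3
```

Emit:
play_rows([
  [0,0,0,0,0,0],
  [0,0,0,0,0,0],
  [0,0,0,0,0,0],
  [0,0,0,0,0,0],
  [0,0,-4,0,0,0],
], hand=75)

```text
time: 18.08
tool_pos: [0.4694, 0.0482, 0.0551]
tool_rot: [-0.0, 0.709, 0.706, -0.0]
contact_force: [-0.6, 0.1, -0.8]
gripper_width: 0.879
grasp_force: 0.0
```

Emit:
play_rows([
  [0,0,-15,0,0,0],
  [0,0,-35,0,0,0],
  [0,0,-40,0,0,0],
  [0,0,-40,0,0,0],
  [0,0,-40,0,0,0],
])

```text
time: 18.5
tool_pos: [0.4692, 0.0482, 0.2275]
tool_rot: [0.0, 0.709, 0.706, 0.0]
contact_force: [0.6, -0.3, 0.2]
gripper_width: 0.878
grasp_force: 0.0
```

Emit:
play_rows([
  [-20,25,-30,0,0,-3],
  [-27,34,0,0,0,-3],
  [-27,34,0,0,0,-3],
  [-27,34,0,0,0,-3],
  [-22,28,0,0,0,0],
])

```text
time: 18.92
tool_pos: [0.6321, -0.056, 0.2545]
tool_rot: [0.001, 0.631, 0.776, 0.0]
contact_force: [0.5, 0.8, 0.5]
gripper_width: 0.875
grasp_force: 0.0
```

Emit:
play_rows([
  [0,0,0,0,0,0],
  [0,0,0,0,0,0],
])

```text
time: 19.08
tool_pos: [0.631, -0.0551, 0.2526]
tool_rot: [-0.001, 0.631, 0.775, -0.0]
contact_force: [0.4, 0.2, -0.1]
gripper_width: 0.881
grasp_force: 0.0
```

Run:
```python
from h import *
f=grab("wrist"); save(f,"w6.png"); print(f["s"]["tool_pos"],f["s"]["tool_rot"])
t=grab("top"); print(px(t,[.646,-.149,.105]))
cv2.imwrite("pics/v6.png",np.hstack([f["image"],cv2.resize(t["image"][100:228,190:286],(288,384))])[:,:,::-1])
```

```text
[ 0.63095596 -0.05510563  0.25259238] [-1.03859806e-03  6.31481629e-01  7.75390003e-01 -4.64472074e-04]
[[298.72188197 129.90154155]]
```

View pics/v6.png

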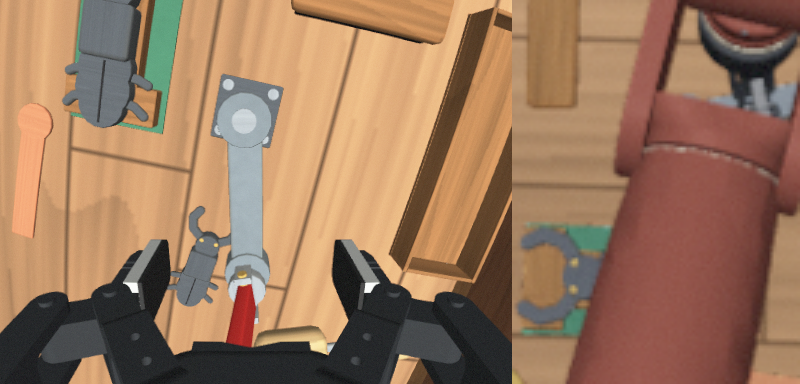

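The wrist view shows the beetle on the board, the post cap at (244,121), and the bar from (246,160) down to the boss at (247,270). The red lever stands upright beyond.

Run:
```python
from h import *
f=grab("wrist"); 
im=f["image"].astype(int); hs=cv2.cvtColor(f["image"],cv2.COLOR_RGB2HSV)
for r in(165,185,205,225,240):
    m=np.where((hs[r,215:285,0]>90)&(hs[r,215:285,2]>110))[0]+215
    A=inplane(f,[[m[0]-.5,r],[m[-1]+.5,r]],.105); print(r,m[0],m[-1],A.mean(0),A[1]-A[0],np.round(pt(f,[[m.mean(),r]],.105)*1000))
print(inplane(f,[[244,121]],.115),pt(f,[[244,121]],.115),inplane(f,[[244,121]],.108),inplane(f,[[247,270]],.108))
```

```text
165 231 261 [ 7.6 -3.9] [ 0. 27.] [[624. -47. 105.]]
185 231 261 [-10.6  -4. ] [ 0.  27.4] [[628. -65. 105.]]
205 232 260 [-29.5  -4.1] [ 0.  26.2] [[632. -83. 105.]]
225 233 261 [-49.1   -3.25] [ 0.  26.7] [[ 637. -103.  105.]]
240 215 261 [-64.4  -11.75] [ 0.  44.1] [[ 634. -119.  105.]]
[[46.5 -5.2]] [[ 0.61508033 -0.00939277  0.115     ]] [[45.8 -5.4]] [[-94.7  -3.4]]
```

Emit:
play_rows([
  [-24,-4,10,0,0,-0.8],
  [0,0,30,0,0,0],
  [0,0,36,0,0,0],
  [0,0,36,0,0,0],
  [0,0,26,0,0,0],
])

```text
time: 19.65
tool_pos: [0.6291, -0.0774, 0.1138]
tool_rot: [-0.001, 0.625, 0.78, -0.0]
contact_force: [-0.0, 0.1, -0.3]
gripper_width: 0.881
grasp_force: 0.0
```

Emit:
play_rows([
  [0,0,15,0,0,0],
  [0,0,6,0,0,0],
  [0,0,0,0,0,0],
])

```text
time: 19.9
tool_pos: [0.6303, -0.0778, 0.0943]
tool_rot: [-0.001, 0.625, 0.78, -0.0]
contact_force: [-0.4, -0.0, 2.2]
gripper_width: 0.877
grasp_force: 0.0
```

Emit:
play_rows([
  [0,0,0,0,0,0],
  [0,0,0,0,0,0],
  [0,0,0,0,0,0],
  [0,0,0,0,0,0],
  [0,0,0,0,0,0],
], hand=18)

```text
time: 20.32
tool_pos: [0.6318, -0.079, 0.0973]
tool_rot: [0.001, 0.625, 0.781, -0.0]
contact_force: [-3.6, -0.9, 5.9]
gripper_width: 0.337
grasp_force: 63.4
```

Emit:
play_rows([
  [0.3,-4.3,0,0,0,3.4],
  [0.5,-8.6,0,0,0,6.85],
  [0.5,-8.6,0,0,0,6.85],
  [0.5,-8.6,0,0,0,6.85],
  [0.5,-8.6,0,0,0,6.85],
])

```text
time: 20.73
tool_pos: [0.5934, -0.0775, 0.0973]
tool_rot: [0.002, 0.812, 0.584, 0.0]
contact_force: [-1.1, -0.8, 5.7]
gripper_width: 0.34
grasp_force: 63.4
```

Emit:
play_rows([
  [0.5,-8.6,0,0,0,6.85],
  [0.5,-8.6,0,0,0,6.85],
  [0.5,-8.6,0,0,0,6.85],
  [0.5,-8.6,0,0,0,6.85],
  [0.5,-8.6,0,0,0,6.85],
])

```text
time: 21.15
tool_pos: [0.5587, -0.0532, 0.0973]
tool_rot: [0.002, 0.948, 0.319, 0.0]
contact_force: [-1.7, -2.1, 5.0]
gripper_width: 0.342
grasp_force: 63.2
```

Emit:
play_rows([
  [0.5,-8.6,0,0,0,6.85],
  [0.5,-8.6,0,0,0,6.85],
  [0.5,-8.6,0,0,0,6.85],
  [0,0,0,0,0,0],
])

```text
time: 21.48
tool_pos: [0.5468, -0.03, 0.0973]
tool_rot: [0.002, 0.989, 0.145, 0.001]
contact_force: [-3.2, -6.0, 6.1]
gripper_width: 0.336
grasp_force: 63.1
```

Emit:
play_rows([
  [0.5,-8.6,0,0,0,6.85],
  [0.3,-5,0,0,0,4],
  [0.2,-4,0,0,0,3],
  [0,0,0,0,0,0],
  [0,0,0,0,0,0],
])

```text
time: 21.9
tool_pos: [0.5439, -0.0132, 0.0973]
tool_rot: [0.001, 1.0, 0.026, 0.0]
contact_force: [-5.7, -4.8, 8.0]
gripper_width: 0.339
grasp_force: 63.4
```

Emit:
play_rows([
  [0.1,-3,0,0,0,2.5],
  [0,-2,0,0,0,1],
  [0,0,0,0,0,0],
  [0,0,0,0,0,0],
])

```text
time: 22.23
tool_pos: [0.5438, -0.0087, 0.0973]
tool_rot: [0.002, 1.0, -0.005, -0.0]
contact_force: [-6.6, -7.1, 8.0]
gripper_width: 0.336
grasp_force: 63.4
```

Emit:
play_rows([
  [0,-2,0,0,0,1],
  [0,-2,0,0,0,1],
  [0,0,0,0,0,0],
  [0,0,0,0,0,0],
])

```text
time: 22.57
tool_pos: [0.544, -0.0085, 0.0972]
tool_rot: [0.007, 1.0, -0.019, 0.0]
contact_force: [-6.1, -21.4, 5.9]
gripper_width: 0.342
grasp_force: 68.0
```

Emit:
play_rows([
  [0,3,0,0,0,-1],
  [0,0,0,0,0,0],
  [0,0,0,0,0,0],
  [0,0,0,0,0,0],
], hand=70)

```text
time: 22.9
tool_pos: [0.5436, -0.0054, 0.0952]
tool_rot: [-0.0, 1.0, -0.012, 0.0]
contact_force: [0.5, -0.2, 0.7]
gripper_width: 0.818
grasp_force: 0.0
```

Emit:
play_rows([
  [0,0,-10,0,0,0],
  [0,0,-30,0,0,0],
  [0,0,-40,0,0,0],
  [0,0,-40,0,0,0],
  [0,0,-40,0,0,0],
])

```text
time: 23.32
tool_pos: [0.543, -0.0052, 0.2571]
tool_rot: [-0.0, 1.0, -0.012, 0.0]
contact_force: [0.7, -0.2, 1.3]
gripper_width: 0.822
grasp_force: 0.0
```

Emit:
play_rows([
  [0,0,-30,0,0,0],
  [0,0,-14,0,0,0],
  [-15,0,0,0,0,-6.6],
  [0,0,0,0,0,-6.6],
  [0,0,0,0,0,-6.6],
])

```text
time: 23.73
tool_pos: [0.5278, -0.005, 0.2988]
tool_rot: [-0.0, 0.987, 0.163, 0.0]
contact_force: [-0.2, 0.4, -1.0]
gripper_width: 0.823
grasp_force: 0.0
```

Emit:
play_rows([
  [0,0,0,0,0,-6.6],
  [0,0,0,0,0,-6.6],
  [0,0,0,0,0,-6.6],
  [0,0,0,0,0,-6.6],
  [0,0,0,0,0,-6.6],
])

```text
time: 24.15
tool_pos: [0.5279, -0.005, 0.2979]
tool_rot: [-0.001, 0.9, 0.437, -0.001]
contact_force: [-0.2, -0.0, -0.1]
gripper_width: 0.82
grasp_force: 0.0
```

Emit:
play_rows([
  [0,0,0,0,0,-6.6],
  [0,0,0,0,0,-6.6],
  [0,0,0,0,0,-6.6],
  [0,0,0,0,0,0],
])

```text
time: 24.48
tool_pos: [0.528, -0.005, 0.2979]
tool_rot: [-0.001, 0.812, 0.583, -0.001]
contact_force: [0.1, -0.1, 0.9]
gripper_width: 0.817
grasp_force: 0.0
```

Run:
```python
from h import *
f=grab("wrist"); save(f,"w7.png"); s=f["s"]; print(s["tool_pos"],s["tool_rot"],s["joint_pos"])
hs=cv2.cvtColor(f["image"],cv2.COLOR_RGB2HSV)
m=(((hs[...,0]<6)|(hs[...,0]>174))&(hs[...,1]>170)&(hs[...,2]>90)).astype(np.uint8)
print(px(f,[.470,-.008,.235]),px(f,[.470,-.008,.15]))
n,l,st,c=cv2.connectedComponentsWithStats(m)
for i in range(1,n):
    if st[i,4]>100: print(st[i],c[i])
```

```text
[ 0.52795698 -0.00502709  0.29787098] [-6.60798951e-04  8.12399231e-01  5.83100958e-01 -5.70192126e-04] [-1.50599542e-01 -2.06126999e-01  1.77086443e+00  1.49471187e-04
  1.57859441e+00  1.75116232e-01]
[[166.76936161 239.29114374]] [[189.89932729 197.06836076]]
[ 146  186   62   56 1407] [177.59488273 213.36531628]
```

Run:
```python
import cv2
im=cv2.imread("pics/w7.png")[150:270,90:250]
cv2.imwrite("pics/c7.png",cv2.resize(im,None,fx=5,fy=5,interpolation=2))
```

```text
(no output)
```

View pics/c7.png

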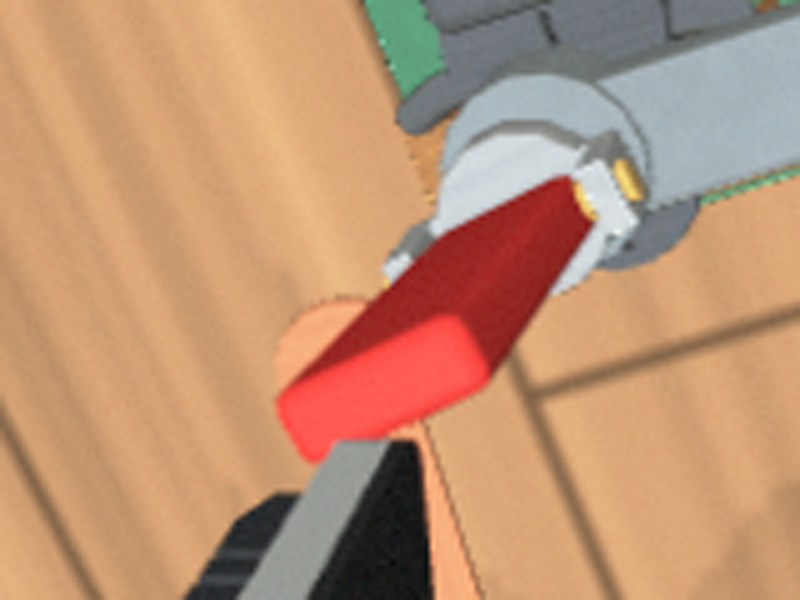

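The crop shows the upright lever's end face with corners at crop pixels (278,402), (452,314), (490,370) and (318,462). The brass pin ends are at about (628,180) and (390,280).

Run:
```python
from h import *
f=grab("wrist")
c=np.array([[278,402],[452,314],[490,370],[318,462]])/5+[90,150]
P=pt(f,c,.235)*1000; print(np.round(P[:,:2],1),P.mean(0)); A=inplane(f,c,.235);print(A,A.mean(0))
d=P[1]-P[0]+P[2]-P[3]; print("width dir",np.degrees(np.arctan2(d[1],d[0])),np.linalg.norm(d)/2)
q=np.array([[628,180],[390,280]])/5+[90,150]; P=pt(f,q,.15)*1000; print(P,P.mean(0))
print(np.degrees(2*np.arctan2(f["s"]["tool_rot"][2],f["s"]["tool_rot"][1])))
```

```text
[[459.4   2.4]
 [485.7   6.4]
 [487.4  -2.3]
 [460.8  -7.2]] [ 4.73304397e+02 -1.71729712e-01  2.35000000e+02]
[[-15.2 -67.3]
 [ -2.8 -43.7]
 [-10.5 -39.3]
 [-23.8 -62.8]] [-13.075 -53.275]
width dir 9.595536770630549 26.820609518787585
[[495.59263177  -5.62391405 150.        ]
 [447.89055855  -9.34901359 150.        ]] [471.74159516  -7.48646382 150.        ]
71.10015507238913
```

Emit:
play_rows([
  [0,0,0,0,0,-6.88],
  [0,0,0,0,0,-6.88],
  [0,0,0,0,0,-6.88],
  [0,0,0,0,0,-6.88],
  [0,0,0,0,0,-6.88],
])

```text
time: 25.0
tool_pos: [0.5282, -0.0052, 0.2985]
tool_rot: [-0.0, 0.603, 0.798, -0.0]
contact_force: [0.1, 0.2, 0.1]
gripper_width: 0.817
grasp_force: 0.0
```

Emit:
play_rows([
  [0,0,0,0,0,-6.88],
  [0,0,0,0,0,-6.88],
  [0,0,0,0,0,-6.88],
  [0,0,0,0,0,-6.88],
  [0,0,0,0,0,-6.88],
])

```text
time: 25.42
tool_pos: [0.5282, -0.0052, 0.2985]
tool_rot: [-0.0, 0.34, 0.94, -0.0]
contact_force: [-0.9, -0.6, 0.3]
gripper_width: 0.818
grasp_force: 0.0
```

Emit:
play_rows([
  [0,0,0,0,0,-6.88],
  [0,0,0,0,0,-6.88],
  [0,0,0,0,0,-6.88],
  [0,0,0,0,0,-6.88],
  [0,0,0,0,0,-6.88],
])

```text
time: 25.83
tool_pos: [0.5282, -0.0052, 0.2985]
tool_rot: [-0.0, 0.047, 0.999, 0.0]
contact_force: [0.1, 0.6, -0.2]
gripper_width: 0.82
grasp_force: 0.0
```

Emit:
play_rows([
  [0,0,0,0,0,-6.88],
  [28,4,0,0,0,-6.88],
  [28,4,0,0,0,0],
  [0,0,0,0,0,0],
  [0,0,0,0,0,0],
])

```text
time: 26.25
tool_pos: [0.4714, -0.0019, 0.2987]
tool_rot: [0.0, -0.07, 0.998, -0.0]
contact_force: [-0.6, 0.1, -0.2]
gripper_width: 0.823
grasp_force: 0.0
```

```bash
cat > lev.py <<'E'
from h import *
def lev(z):
    f=grab("wrist"); s=f["s"]; print(s["tool_pos"],np.degrees(2*np.arctan2(s["tool_rot"][2],s["tool_rot"][1])),s["joint_pos"][[0,5]])
    hs=cv2.cvtColor(f["image"],cv2.COLOR_RGB2HSV)
    red=((hs[...,0]<6)|(hs[...,0]>174))&(hs[...,1]>150)
    m=(red&(hs[...,2]>190)).astype(np.uint8)
    n,l,st,c=cv2.connectedComponentsWithStats(m); print(st[1:][st[1:,4]>50])
    i=1+np.argmax(st[1:,4]); cs=max(cv2.findContours((l==i).astype(np.uint8),0,2)[0],key=cv2.contourArea).reshape(-1,2)
    r=cv2.minAreaRect((pt(f,cs,z)[:,:2]*1000).astype(np.float32)); print("world",r); r=cv2.minAreaRect(inplane(f,cs,z).astype(np.float32)); print("tool",r)
    return f
E
python3 -c "
from lev import *
f=lev(.232); save(f,'w8.png')"
```

```text
[ 0.47137153 -0.00187839  0.2987179 ] 188.05402289208124 [-0.16210269 -1.87346522]
[[244 182  18  43 732]]
world ((468.6298522949219, -2.4460268020629883), (28.430156707763672, 10.82814884185791), 7.696937561035156)
tool ((2.8071813583374023, -0.1975417137145996), (28.4390926361084, 10.810855865478516), 0.45835602283477783)
```

Emit:
play_rows([
  [1.5,-1,15,0,0,0],
  [0,0,30,0,0,0],
  [0,0,30,0,0,0],
  [0,0,16,0,0,0],
  [0,0,6,0,0,0],
], hand=50)

```text
time: 26.72
tool_pos: [0.4687, -0.003, 0.1966]
tool_rot: [-0.004, -0.071, 0.997, 0.001]
contact_force: [-0.8, -0.4, -0.4]
gripper_width: 0.588
grasp_force: 0.0
```

Emit:
play_rows([
  [0,0,0,0,0,0],
  [0,0,0,0,0,0],
  [0,0,0,0,0,0],
  [0,0,0,0,0,0],
  [0,0,0,0,0,0],
], hand=4)

```text
time: 27.13
tool_pos: [0.4719, -0.0054, 0.2035]
tool_rot: [0.002, -0.071, 0.997, -0.003]
contact_force: [1.3, -6.3, -2.2]
gripper_width: 0.135
grasp_force: 57.8
```

Emit:
play_rows([
  [0,0,0,0,0,0],
  [0,0,0,0,0,0],
])

```text
time: 27.3
tool_pos: [0.4719, -0.0054, 0.2035]
tool_rot: [0.002, -0.071, 0.997, -0.003]
contact_force: [1.3, -7.3, -1.9]
gripper_width: 0.134
grasp_force: 57.8
```

Emit:
play_rows([
  [0,-3,0,0,0,0],
  [0,0,0,0,0,0],
])

```text
time: 27.47
tool_pos: [0.4721, -0.0069, 0.2033]
tool_rot: [0.002, -0.071, 0.997, -0.001]
contact_force: [0.5, -2.5, 0.1]
gripper_width: 0.136
grasp_force: 59.0
```

Emit:
play_rows([
  [0,0,0.3,0,0,4],
  [0,0,0.5,0,0,6],
  [0,0,0.5,0,0,6],
  [0,0,0.5,0,0,6],
  [0,0,0,0,0,0],
])

```text
time: 27.88
tool_pos: [0.4721, -0.0072, 0.2014]
tool_rot: [0.002, 0.121, 0.993, -0.001]
contact_force: [1.8, -5.0, 0.3]
gripper_width: 0.133
grasp_force: 59.1
```

Emit:
play_rows([
  [0,0,0.6,0,0,7],
  [0,0,0.6,0,0,7],
  [0,0,0.6,0,0,7],
  [0,0,0.6,0,0,7],
  [0,0,0.6,0,0,7],
])

```text
time: 28.3
tool_pos: [0.4719, -0.0079, 0.1984]
tool_rot: [0.002, 0.415, 0.91, -0.002]
contact_force: [0.9, -7.6, -0.2]
gripper_width: 0.127
grasp_force: 59.1
```

Emit:
play_rows([
  [0,0,0.6,0,0,7],
  [0,0,0.6,0,0,7],
  [0,0,0.6,0,0,7],
  [0,0,0.6,0,0,7],
  [0,0,0,0,0,0],
])

```text
time: 28.72
tool_pos: [0.4715, -0.0084, 0.196]
tool_rot: [0.002, 0.622, 0.783, -0.002]
contact_force: [0.1, -8.2, 1.7]
gripper_width: 0.13
grasp_force: 59.3
```

Emit:
play_rows([
  [0,0,0.6,0,0,7],
  [0,0,0.6,0,0,6],
  [0,0,0,0,0,0],
  [0,0,0,0,0,0],
])

```text
time: 29.05
tool_pos: [0.4713, -0.0085, 0.1948]
tool_rot: [0.002, 0.705, 0.709, -0.002]
contact_force: [-1.9, -7.7, 1.8]
gripper_width: 0.136
grasp_force: 59.4
```

```bash
python3 -c "
from h import *
s=manip.state();print(s['ft_torque'],s['contact_force'],np.degrees(2*np.arctan2(s['tool_rot'][2],s['tool_rot'][1])),s['joint_pos'])"
```

```text
[-1.87925477  0.46090933 -0.11958376] [-1.85437533 -7.68024531  1.84550266] 90.28288364847178 [-0.17270584 -0.29342804  2.01433512 -0.00613531  1.41942354 -0.17672174]
```

Emit:
play_rows([
  [0,0,0.2,0,0,3],
  [0,0,0,0,0,2],
  [0,0,0,0,0,0],
  [0,0,0,0,0,0],
])

```text
time: 29.38
tool_pos: [0.4712, -0.0086, 0.1949]
tool_rot: [0.003, 0.733, 0.68, -0.003]
contact_force: [-2.0, -10.5, 2.6]
gripper_width: 0.133
grasp_force: 83.5
```

```bash
python3 -c "
from h import *
s=manip.state();print(s['ft_torque'],s['contact_force'],np.degrees(2*np.arctan2(s['tool_rot'][2],s['tool_rot'][1])),s['joint_pos'])"
```

```text
[-2.13353688  0.61459592  1.90218971] [ -2.04688972 -10.5373786    2.6483152 ] 85.65145551238814 [-0.17209166 -0.29346274  2.01434195 -0.00768812  1.41942553 -0.09504081]
```

Emit:
play_rows([
  [0,0,0,0,0,0],
  [0,0,0,0,0,0],
  [0,0,0,0,0,0],
  [0,0,0,0,0,0],
], hand=45)

```text
time: 29.72
tool_pos: [0.4711, -0.0058, 0.1933]
tool_rot: [-0.0, 0.736, 0.677, 0.0]
contact_force: [0.6, 0.2, 0.1]
gripper_width: 0.526
grasp_force: 0.0
```

Emit:
play_rows([
  [0,0,-10,0,0,0],
  [0,0,-25,0,0,0],
  [0,0,-25,0,0,0],
  [0,0,-20,0,0,-5],
  [0,0,0,0,0,0],
])

```text
time: 30.13
tool_pos: [0.4733, -0.0064, 0.2795]
tool_rot: [0.004, 0.705, 0.709, 0.003]
contact_force: [-0.0, 0.0, 1.0]
gripper_width: 0.527
grasp_force: 0.0
```

```bash
python3 -c "
from lev import *
f=lev(.221)"
```

```text
[ 0.47333899 -0.00636106  0.27948678] 90.32514624676365 [-0.17108868 -0.1767644 ]
[[237 192  19  45 829]]
world ((471.4427490234375, -8.731306076049805), (11.287551879882812, 29.151979446411133), 0.08844683319330215)
tool ((-2.2520503997802734, -2.394105911254883), (29.196157455444336, 11.29902172088623), 0.7538511753082275)
```

Emit:
play_rows([
  [-1,-24,0,0,0,0],
  [-1,-24,0,0,0,0],
  [0,0,0,0,0,0],
  [0,0,25,0,0,0],
  [0,0,28,0,0,0],
], hand=0)

```text
time: 30.6
tool_pos: [0.4242, -0.0085, 0.2212]
tool_rot: [0.002, 0.706, 0.708, 0.002]
contact_force: [-0.1, 0.4, 0.5]
gripper_width: 0.0
grasp_force: 0.0
```

Emit:
play_rows([
  [0,0,16,0,0,0],
  [0,0,0,0,0,0],
  [0,0,0,0,0,0],
])

```text
time: 30.85
tool_pos: [0.4223, -0.0081, 0.2027]
tool_rot: [-0.001, 0.706, 0.708, -0.001]
contact_force: [-0.3, 0.2, 0.1]
gripper_width: 0.002
grasp_force: 0.0
```

Emit:
play_rows([
  [0,14,-3,0,0,0],
  [0,14,-3,0,0,0],
  [0,10,0,0,0,0],
  [0,11,1,0,0,0],
  [0,0,0,0,0,0],
])

```text
time: 31.27
tool_pos: [0.4739, -0.0084, 0.2107]
tool_rot: [0.001, 0.706, 0.708, 0.001]
contact_force: [0.3, -0.2, -0.4]
gripper_width: 0.002
grasp_force: 0.0
```

Emit:
play_rows([
  [0,10,3,0,0,0],
  [0,9,5,0,0,0],
  [0,8,7,0,0,0],
  [0,7,8,0,0,0],
  [0,0,0,0,0,0],
])

```text
time: 31.68
tool_pos: [0.507, -0.0082, 0.1868]
tool_rot: [0.0, 0.706, 0.708, 0.0]
contact_force: [0.1, 0.3, -0.1]
gripper_width: 0.001
grasp_force: 0.0
```

Run:
```python
from h import *
for n in("wrist","scene"):
    f=grab(n); hs=cv2.cvtColor(f["image"],cv2.COLOR_RGB2HSV)
    m=(((hs[...,0]<6)|(hs[...,0]>174))&(hs[...,1]>150)&(hs[...,2]>90)).astype(np.uint8)
    k,l,st,c=cv2.connectedComponentsWithStats(m)
    for i in range(1,k):
        if st[i,4]>40: print(n,st[i],c[i])
    for a in(0,30,60,90):
        a=np.radians(a); print(np.round(px(f,[.4714+.085*np.sin(a),-.0087,.136+.085*np.cos(a)])))
```

```text
wrist [65  0 31  9 92] [82.26086957  3.90217391]
wrist [ 177  195  153   93 6572] [255.07029823 233.81953743]
[[148. 308.]]
[[268. 290.]]
[[330. 251.]]
[[333. 217.]]
scene [221 188  27  12 187] [233.78074866 193.86631016]
[[242. 174.]]
[[230. 184.]]
[[222. 197.]]
[[220. 208.]]
```

Emit:
play_rows([
  [0,4,7,0,0,0],
  [0,3,7,0,0,0],
  [0,2,7,0,0,0],
  [0,2,7,0,0,0],
  [0,0,0,0,0,0],
])

```text
time: 32.2
tool_pos: [0.5166, -0.008, 0.1564]
tool_rot: [-0.001, 0.706, 0.708, -0.001]
contact_force: [-0.4, -1.0, 0.3]
gripper_width: -0.002
grasp_force: 0.0
```

Emit:
play_rows([
  [0,0,3,0,0,0],
  [0,0,2,0,0,0],
  [0,0,0,0,0,0],
])

```text
time: 32.45
tool_pos: [0.5173, -0.008, 0.1553]
tool_rot: [-0.0, 0.706, 0.708, -0.0]
contact_force: [-3.9, 0.2, 12.7]
gripper_width: 0.0
grasp_force: 5.7
```

Emit:
play_rows([
  [0,0,-10,0,0,0],
  [0,0,-30,0,0,0],
  [0,0,-40,0,0,0],
  [0,0,-30,0,0,0],
  [0,0,0,0,0,0],
])

```text
time: 32.87
tool_pos: [0.5198, -0.0085, 0.271]
tool_rot: [0.005, 0.706, 0.708, 0.003]
contact_force: [0.5, -0.4, 0.8]
gripper_width: 0.002
grasp_force: 0.0
```

Run:
```python
from h import *
f=grab("wrist"); s=f["s"]; print(s["tool_pos"],s["contact_force"]); save(f,"w9.png")
hs=cv2.cvtColor(f["image"],cv2.COLOR_RGB2HSV)
m=(((hs[...,0]<6)|(hs[...,0]>174))&(hs[...,1]>150)&(hs[...,2]>90)).astype(np.uint8)
k,l,st,c=cv2.connectedComponentsWithStats(m); i=1+np.argmax(st[1:,4]); print(st[i])
cs=max(cv2.findContours((l==i).astype(np.uint8),0,2)[0],key=cv2.contourArea).reshape(-1,2)
print(cv2.minAreaRect((pt(f,cs,.142)[:,:2]*1000).astype(np.float32)))
# jack eyes
y=((hs[...,0]>20)&(hs[...,0]<32)&(hs[...,1]>120)).astype(np.uint8)
k,l,st,c=cv2.connectedComponentsWithStats(y)
for i in range(1,k):
    if 8<st[i,4]<300: print(c[i],st[i,4],np.round(pt(f,c[i],.053)*1000))
```

```text
[ 0.51983672 -0.00846872  0.27101821] [ 0.46595971 -0.35166277  0.8290244 ]
[ 183  161  110   37 3867]
((510.8464660644531, -8.414175033569336), (30.6441593170166, 88.97943115234375), 89.96583557128906)
[186.40740741  58.25925926] 27 [[458.  92.  53.]]
[212.5  58.5] 32 [[484.  92.  53.]]
[188.     151.4375] 16 [[455.  -3.  53.]]
[188.07142857 161.42857143] 14 [[455. -14.  53.]]
[190.23076923 198.46153846] 13 [[455. -56.  53.]]
```

```bash
python3 -c "
from plant import manip
print(manip.job_done())"
```

```text
the job is handed in; nothing more can be done
None
```

I handed the job in at about 33 s: board and beetle centred on the plate, clamp arm at its stop, bolt turned to its stop and the lever folded flat. I inferred that the bolt was fully home from the jump in turning resistance and the lever's angle; the judge's result was not shown.

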